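# Hold the spring clip gaping over the menu card

### The arm

A 6-joint arm with a two-finger parallel gripper is mounted at the origin on a cart in front of the work surface, level with it; the furniture and walls round the work are solid. World frame = base frame: x ahead of the robot, y to its left, z up, the work surface at z = 0. Lengths are in m, angles in rad, forces in N, time in s.
With the tool pointing down it reaches from about 0.325 to 0.775 m from the base axis. Payload 5.5 kg.
Tool frame: the origin (TCP) lies between the finger pads; the fingertips stand 8 mm ahead of it and the grasp point (between the pads) lies 11 mm behind it (tcp_to_tips is the distance from the TCP to the fingertips, in m); z points along the fingers, y is the direction in which the jaws open and shut (so a half turn about z gives the same grasp; the last joint's range is limited). The gripper opens to 88 mm and grips with 3 to 60 N. Pads are 20 mm wide; open, the fingers measure 115 mm over their backs; the gripper's body (75 mm by 178 mm) begins 61 mm behind the grasp point.
Start: joints at [1.151, 0.091, 1.231, -0, 1.82, -0.057], TCP at [0.213, 0.561, 0.231] pointing down, gripper open.
Joint ranges: [-2.87, 2.87], [-0.86, 2.18], [0.17, 2.46], [-1.51, 4.65], [0.06, 2.69], [-2.65, 2.65]. Speed limits (rad/s): [2.57, 2.57, 3.01, 3.14, 3.14, 3.14].

### API

Orientations are given as a unit quaternion [w, x, y, z].
In Python, from bench import * gives the robot as it stands. Calls block until the motion is done:
- move_to(position, orientation): joint-space move of the TCP to a pose.
- move_l(position, speed=0.15, orientation=None): straight line of the TCP; orientation=None keeps the orientation; speed is the mean speed in m/s.
- movej(angles): joint-space move.
- gripper_open() and close(): open the fingers fully, or close them until they stop; the grip force is fixed at half the most.
- hold(seconds).
- inverse_kinematics(position, orientation): joint angles nearest the present ones, or None.
- state(): the state.
- get_image(name): name is "side" or "top" or "wrist"; returns a dict with "frame" (400x640x3 uint8, blue, green, red), "depth" (400x640 float32, m along the optical axis (not along the pixel's ray), 0 where there is no reading), "camera_matrix" (3x3 intrinsics, pixels), "view" (4x4, takes a point from world to camera coordinates). Camera axes: x right, y up, looking along -z (the intrinsics and any distortion apply to the point x, -y, -z); pixel columns grow to the right and rows downward; lengths in m; the calibration is good to about 2 mm. A picture is of the moment at which its call begins.
A pose or a line that the arm cannot do raises IKError and nothing moves.
- job_done(): hands the job in, once; it reports no verdict.
The state is a dict: "time": time; "joint_pos": joint angles; "dq": joint speeds; "joint_torque": joint torques, N m; "ee_pos": TCP position; "ee_rot": TCP orientation; "ft_force": force on the tool from outside, world axes, zero at the start; "moment": the same for the moment, N m; "finger_gap": finger opening in m.
Only numpy, scipy, OpenCV 4.12 (cv2) and the standard library are available. Lean on these libraries where they do the work, as an engineer would, in place of code of your own. Each camera call takes 0.05 s, during which the arm holds its last target.

### The job

Take the spring clip off its parking rail by its thumb bars, then hold it squeezed wide open astride the middle of the top edge of the tall, narrow card, so that I can tuck a slip in beside the card: one lip well down on each side of the board, the clip touching neither card nor foot. Finish while still holding it open like that, without putting it down or letting go. Leave the cards, and everything else standing around, where they are.

Things in the scene. Friction and masses are not known exactly. Their poses are not given: they have to be found in the camera images.
- clip: dark steel spring clip like a clothes peg, 34 mm wide, 91 tall, about 60 g; clamped on the rail's blade, black lips down, thumb bars up. Origin mid-hinge; y along the hinge, z to the thumb bars, lever a (this body) on +x, lever b on -x. Squeezing the thumb bars together spreads the lips; this body then leans by half the joint value. Hinge coil 13 mm thick: mouth 36 mm deep above lip centres
- clip_lever (a joint): angle between the levers: 0 = lips 4 mm apart, as parked (thumb bars 60 mm over their outsides); -0.09 = shut; 0.35 = lips 19 mm apart (thumb bars 46 mm over all); 0.55 = fully open at a firm stop, lips 28 mm apart (thumb bars 37 mm over all). A spring closes it: about 6 N on the thumb bars when parked, 9 N fully open
- handle_a (a point): centre of lever a's thumb bar: a round bar 8 mm thick, 30 mm long along the hinge, 38 mm above the hinge and 26 mm to the side when parked (about 123 mm above the board). Pinch across both thumb bars from above; the levers taper inwards below them.
- handle_b (a point): centre of lever b's thumb bar, same size, opposite side.
- lip_a (a point): centre of lever a's lip: round bar 8 mm thick, 28 mm long along the hinge, 45 mm below the hinge.
- lip_b (a point): centre of lever b's lip, opposite side.
- board: plain wooden board, fixed, 263 x 520 x 24 mm, lying over the cloth; rail, clip, cards and some bystanders stand on its top, 24 mm above the work surface. Origin under its middle.
- rail: parking rail, fixed: dark wooden foot 56 x 100 x 16 mm, upright steel blade 4 mm thick (along x), 90 mm long (along y), top 52 mm above the board. Origin under the foot's middle. The clip sits within 20 mm of the blade's middle, hinge parallel to the blade, lip centres 12 mm below its top
- tall_card: the tall narrow card: plain white board 4 mm thick (along x), 74 mm wide (along y), in a wooden foot 54 x 84 x 20 mm; top edge 135 mm above the board; loose, 0.6 kg. Origin under the middle of the foot, z up.
- card_edge (a point): middle of the tall card's top edge; axes as the card: x across the 4 mm thickness, y along the edge, z up.
- low_card: the low wide card, not to be used: same make, 96 mm wide, top edge 80 mm above the board, foot 54 x 106 x 20 mm; loose. The two cards may stand in either place. Origin under the middle of the foot.
- jigger: bystander: steel jigger, 44 mm across, 74 mm tall; origin under its middle.
- paper_cup_lid: bystander: white cup lid, 91 mm across, 15 mm high; origin under its middle.
- scoop: bystander: black coffee scoop, 128 mm long, 23 mm high; origin under its middle.
- timer: bystander: round kitchen timer, 62 mm across, 38 mm high; origin under its middle.
- pitcher: bystander: small steel pitcher, 98 mm long with handle, 80 mm tall; origin under its middle.
- glass: bystander: clear tea glass, 62 mm across, 63 mm tall; origin under its middle.
- pen: bystander: marker pen lying, 135 mm long, 16 mm thick; origin under its middle.

How it is judged:
By the outcome, as a careful person would: the job done as asked, in the order asked, and still so for the second after the job is handed in, while the arm keeps its last pose, push and grip.
It also fails if it takes over 35 s, if anything falls off the work surface, if the arm or the gripper's body presses on something with over 40 N, if the wrist force passes 120 N, or if a joint passes its speed limit or range.

## Working session

There is one attempt and no reset: what is moved stays moved. The work goes in short steps, each a Python script; the robot and the scene stay as the last script left them, time stands still between calls to the robot, and variables do not carry over. Pictures are saved under pics/ and viewed, and the job is handed in when it is done.

```bash
mkdir -p pics; ls; python3 - <<'E'
from bench import *
import cv2,numpy as np
s=state();print(s)
for n in ["side","top","wrist"]:
    g=get_image(n);cv2.imwrite(f"pics/{n}0.png",g["frame"]);np.savez(f"pics/{n}0.npz",**g)
    print(n,g["camera_matrix"].round(1).tolist(),g["view"].round(3).tolist(), [k for k in g])
E
```

```text
pics
{'time': 0.0, 'joint_pos': array([ 1.15127989e+00,  9.18203635e-02,  1.23183017e+00, -1.27599590e-05,
        1.81978186e+00, -5.66892151e-02]), 'dq': array([-5.52778738e-04, -1.39627447e-03,  1.70018360e-05, -4.19504153e-05,
        4.58216114e-04, -1.43867448e-03]), 'joint_torque': array([-1.26108844e-03, -4.46478438e+01, -4.06424940e+01,  6.96721324e-02,
        2.99497170e-02, -1.32924174e-04]), 'ee_pos': array([0.21284301, 0.56069663, 0.22956136]), 'ee_rot': array([-2.10949898e-04,  1.80421632e-01,  9.83588933e-01, -8.95377024e-04]), 'ft_force': array([-0.68267605,  0.00136633,  0.04818858]), 'moment': array([0.02168442, 0.00627049, 0.03870878]), 'finger_gap': 0.08791313746686155}
side [[398.2, 0.0, 315.2], [0.0, 398.2, 206.5], [0.0, 0.0, 1.0]] [[0.838, -0.545, 0.021, -0.463], [0.346, 0.561, 0.752, -0.299], [-0.422, -0.623, 0.658, -0.774], [0.0, 0.0, 0.0, 1.0]] ['frame', 'depth', 'camera_matrix', 'view']
top [[404.2, 0.0, 321.2], [0.0, 404.2, 205.2], [0.0, 0.0, 1.0]] [[0.021, -1.0, 0.013, -0.002], [0.993, 0.022, 0.114, -0.582], [-0.114, 0.011, 0.993, -1.034], [0.0, 0.0, 0.0, 1.0]] ['frame', 'depth', 'camera_matrix', 'view']
wrist [[327.2, 0.0, 318.6], [0.0, 327.2, 204.1], [0.0, 0.0, 1.0]] [[0.355, 0.935, -0.002, -0.6], [-0.9, 0.342, -0.269, 0.032], [-0.251, 0.097, 0.963, -0.391], [0.0, 0.0, 0.0, 1.0]] ['frame', 'depth', 'camera_matrix', 'view']
```

View pics/top0.png

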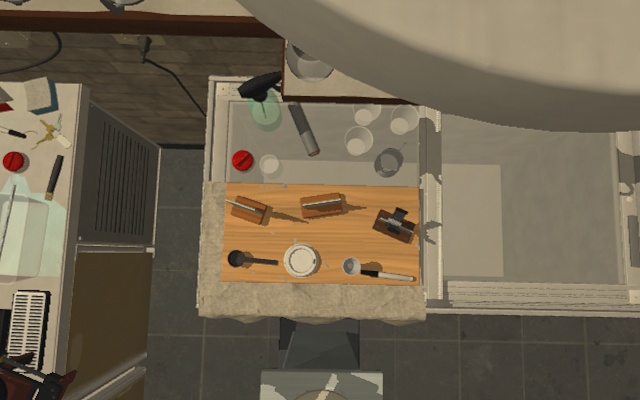

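View pics/side0.png

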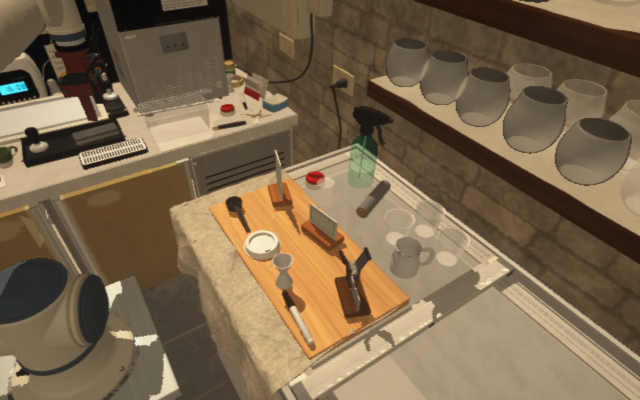

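View pics/wrist0.png

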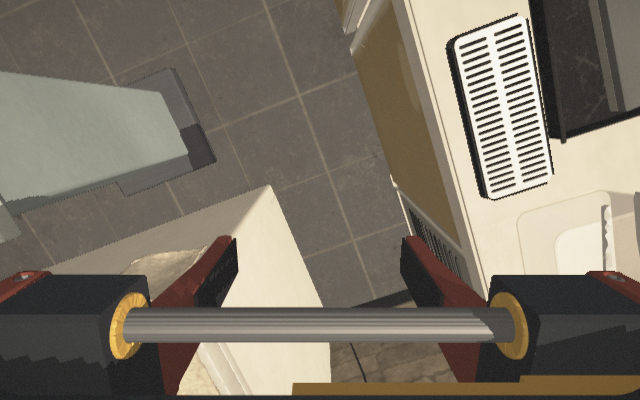

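The top picture shows the clip and rail at about (397,225), the low card at (323,204) and the tall card at (248,209). The side picture confirms that the tall card is the left one, at (280,180). Next I'll enlarge these and measure with depth.

```bash
cat > h.py <<'E'
import numpy as np,cv2
def cloud(g):
    K=g["camera_matrix"];V=g["view"];d=g["depth"].astype(float)
    v,u=np.mgrid[:d.shape[0],:d.shape[1]]
    x=(u-K[0,2])/K[0,0]*d;y=(v-K[1,2])/K[1,1]*d
    P=np.stack([x,-y,-d],-1)
    W=(P-V[:3,3])@V[:3,:3]
    W[d<=0]=np.nan
    return W
def proj(g,p):
    V=g["view"];K=g["camera_matrix"];q=V[:3,:3]@np.asarray(p)+V[:3,3]
    return np.array([K[0,0]*q[0]/-q[2]+K[0,2],K[1,1]*-q[1]/-q[2]+K[1,2]])
E
python3 - <<'E'
import numpy as np,cv2
from h import *
for n,(r0,r1,c0,c1) in {"top":(185,255,220,430),"side":(140,330,230,420)}.items():
    g=np.load(f"pics/{n}0.npz");W=cloud(g)
    f=g["frame"][r0:r1,c0:c1];k=min(800//f.shape[1],600//f.shape[0])
    cv2.imwrite(f"pics/{n}crop.png",cv2.resize(f,None,fx=k,fy=k,interpolation=cv2.INTER_NEAREST))
    print(n,k)
    for u,v in ([(248,200),(250,202),(240,225),(325,198),(300,230),(395,212),(398,225),(385,222),(240,260),(300,190)] if n=="top" else [(278,155),(280,195),(322,215),(345,290),(362,255),(352,285),(255,210)]):
        print(u,v,W[v,u].round(3))
    m=(W[...,2]>0.085)&(W[...,2]<0.2)&(W[...,0]>0.35)&(W[...,0]<0.65)&(abs(W[...,1])<0.3)
    l,lab,st,ce=cv2.connectedComponentsWithStats(m.astype(np.uint8))
    for i in range(1,l):
        if st[i,4]>8:
            P=W[lab==i];print(st[i],P.min(0).round(3),P.max(0).round(3),P.mean(0).round(3))
E
```

```text
top 3
248 200 [0.59  0.203 0.043]
250 202 [0.585 0.197 0.042]
240 225 [0.525 0.225 0.022]
325 198 [0.599 0.002 0.044]
300 230 [0.515 0.065 0.026]
395 212 [ 0.558 -0.165  0.133]
398 225 [ 0.528 -0.176  0.111]
385 222 [ 0.539 -0.154  0.055]
240 260 [0.434 0.22  0.025]
300 190 [0.622 0.068 0.023]
[225 199  35  15 102] [0.551 0.165 0.087] [0.577 0.236 0.164] [0.563 0.199 0.142]
[303 199  38   8  94] [ 0.571 -0.035  0.085] [0.59  0.057 0.109] [0.581 0.011 0.101]
[386 207  23  28 314] [ 0.504 -0.191  0.085] [ 0.568 -0.143  0.153] [ 0.538 -0.168  0.129]
[343 258  18  18 138] [ 0.405 -0.086  0.085] [ 0.446 -0.044  0.102] [ 0.425 -0.067  0.093]
side 3
278 155 [ 0.85  0.75 -0.25]
280 195 [0.555 0.181 0.049]
322 215 [0.58  0.014 0.093]
345 290 [ 0.522 -0.165  0.039]
362 255 [ 0.554 -0.168  0.136]
352 285 [ 0.528 -0.178  0.066]
255 210 [0.48  0.188 0.024]
[275 150   8  38 156] [0.55  0.164 0.086] [0.576 0.238 0.16 ] [0.56  0.195 0.128]
[310 203  28  25 199] [ 0.571 -0.035  0.085] [0.591 0.059 0.105] [0.58  0.009 0.096]
[339 247  33  34 444] [ 0.502 -0.192  0.086] [ 0.566 -0.142  0.152] [ 0.537 -0.171  0.125]
[273 253  20  18 176] [ 0.404 -0.087  0.085] [ 0.448 -0.042  0.1  ] [ 0.428 -0.06   0.093]
```

```bash
ls -la pics
```

```text
total 6764
drwxr-xr-x 2 agent agent    4096 Dec  7 15:55 .
drwxr-xr-x 3 agent agent    4096 Dec  7 15:55 ..
-rw-r--r-- 1 agent agent 1793204 Dec  7 15:55 side0.npz
-rw-r--r-- 1 agent agent  398609 Dec  7 15:55 side0.png
-rw-r--r-- 1 agent agent  287449 Dec  7 15:55 sidecrop.png
-rw-r--r-- 1 agent agent 1793204 Dec  7 15:55 top0.npz
-rw-r--r-- 1 agent agent  334486 Dec  7 15:55 top0.png
-rw-r--r-- 1 agent agent   94899 Dec  7 15:55 topcrop.png
-rw-r--r-- 1 agent agent 1793204 Dec  7 15:55 wrist0.npz
-rw-r--r-- 1 agent agent  406640 Dec  7 15:55 wrist0.png
```

View pics/topcrop.png

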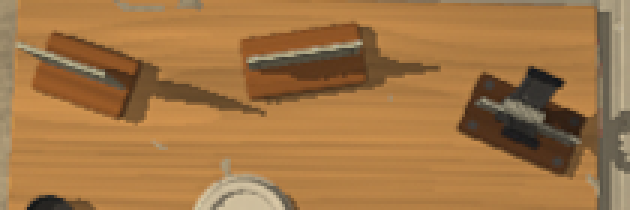

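View pics/sidecrop.png

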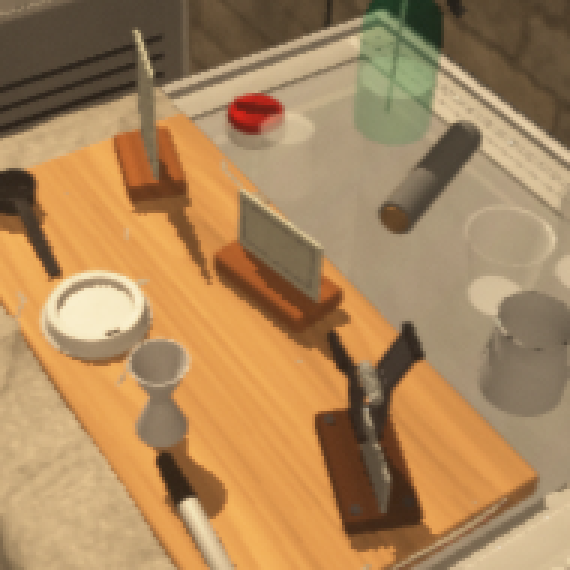

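```bash
python3 - <<'E'
import numpy as np,cv2
from h import *
A=[]
for n in("top","side"):
    g=np.load(f"pics/{n}0.npz");A.append(cloud(g).reshape(-1,3))
A2=A;A=np.vstack(A)
def box(P,x0,x1,y0,y1,z0,z1):
    return P[(P[:,0]>x0)&(P[:,0]<x1)&(P[:,1]>y0)&(P[:,1]<y1)&(P[:,2]>z0)&(P[:,2]<z1)]
for nm,P in(("top",A2[0]),("side",A2[1]),("both",A)):
  for what,b in (("clip bars",(.45,.62,-.25,-.1,.138,.17)),("railfoot",(.45,.62,-.25,-.1,.034,.043)),("clip all",(.45,.62,-.25,-.1,.085,.17)),("tall card",(.5,.63,.14,.27,.1,.17)),("cardtop",(.5,.63,.14,.27,.15,.17)),("tallfoot",(.5,.63,.12,.27,.039,.048))):
    Q=box(P,*b)
    if len(Q)<4: continue
    r=cv2.minAreaRect(Q[:,:2].astype(np.float32)*1000)
    c=Q[:,:2].mean(0);w,v=np.linalg.eigh(np.cov((Q[:,:2]-c).T))
    print(nm,what,len(Q),"rect c",np.round(r[0],1),"size",np.round(r[1],1),"ang",round(r[2],1),"mean",Q.mean(0).round(4),"pca ang",round(np.degrees(np.arctan2(v[1,1],v[0,1])),1),"zmax",Q[:,2].max().round(4))
E
```

```text
top clip bars 107 rect c [ 535.9 -167.8] size [30.  59.2] ang 68.0 mean [ 0.5374 -0.1682  0.1483] pca ang 156.7 zmax 0.1533
top railfoot 481 rect c [ 530.3 -180.8] size [99.7 56. ] ang 67.9 mean [ 0.5273 -0.1793  0.0396] pca ang 69.2 zmax 0.043
top clip all 314 rect c [ 535.9 -167.8] size [33.5 59.2] ang 68.0 mean [ 0.5382 -0.1682  0.1295] pca ang 156.1 zmax 0.1533
top tall card 93 rect c [564.1 200.7] size [74.3  4.2] ang 71.6 mean [0.563  0.1989 0.1466] pca ang 71.7 zmax 0.1635
top cardtop 60 rect c [564.4 201.2] size [73.1  3.9] ang 71.6 mean [0.5642 0.201  0.1582] pca ang 71.6 zmax 0.1635
top tallfoot 546 rect c [564.3 200.9] size [84.1 53.5] ang 71.9 mean [0.563  0.1996 0.0437] pca ang 72.6 zmax 0.0478
side clip bars 133 rect c [ 535.3 -166.8] size [31.5 59.9] ang 67.5 mean [ 0.537  -0.1699  0.147 ] pca ang 159.5 zmax 0.1518
side railfoot 754 rect c [ 530.1 -180.2] size [100.4  56.4] ang 67.8 mean [ 0.5227 -0.1878  0.0391] pca ang 78.6 zmax 0.0429
side clip all 444 rect c [ 534.5 -167.6] size [34.4 60.3] ang 70.2 mean [ 0.5368 -0.1712  0.125 ] pca ang 161.8 zmax 0.1518
side tall
[... 369 characters left out ...]
 535.5 -167. ] size [31.5 60.5] ang 67.6 mean [ 0.5372 -0.1692  0.1476] pca ang 158.2 zmax 0.1533
both railfoot 1235 rect c [ 530.2 -180.3] size [100.5  56.6] ang 67.8 mean [ 0.5245 -0.1845  0.0393] pca ang 73.5 zmax 0.043
both clip all 758 rect c [ 535.3 -167.8] size [34.7 60.3] ang 66.7 mean [ 0.5374 -0.1699  0.1268] pca ang 159.3 zmax 0.1533
both tall card 221 rect c [563.7 200.4] size [77.   4.8] ang 71.7 mean [0.5616 0.1966 0.1403] pca ang 72.0 zmax 0.1635
both cardtop 101 rect c [563.6 200. ] size [76.1  4.7] ang 71.6 mean [0.5632 0.1991 0.1575] pca ang 71.6 zmax 0.1635
both tallfoot 862 rect c [563.8 200.8] size [89.  54.4] ang 71.9 mean [0.562  0.1985 0.0434] pca ang 73.2 zmax 0.0478
```

The measured sizes match the specification:

| Item | Measured position | Direction | Size check |
|---|---|---|---|
| Clip bars | (535.5, -167.4) mm, 60 x 31 | hinge at 67.9° | thumb bars about 147 mm high |
| Tall card edge | (564, 201) mm | edge at 71.7° | 74 x 4 mm, top at about 159 mm |

I'll move above the clip.

```bash
cat >> h.py <<'E'
from scipy.spatial.transform import Rotation as R
def quat(a_deg):
    a=np.radians(a_deg);y=np.array([np.cos(a),np.sin(a),0]);z=np.array([0,0,-1.]);x=np.cross(y,z)
    q=R.from_matrix(np.stack([x,y,z],1)).as_quat();return q[[3,0,1,2]]
E
python3 - <<'E'
from bench import *
from h import *
for a in(-22.1,157.9):
  for p in((.5355,-.1674,.2),(.5355,-.1674,.136),(.5355,-.1674,.27)):
    r=inverse_kinematics(p,quat(a));print(a,p,None if r is None else np.round(r,2))
for a in(-18.3,161.7):
  for p in((.564,.2009,.27),(.564,.2009,.21)):
    r=inverse_kinematics(p,quat(a));print(a,p,None if r is None else np.round(r,2))
E
```

```text
-22.1 (0.5355, -0.1674, 0.2) [-0.36 -0.02  1.4  -0.    1.76  0.02]
-22.1 (0.5355, -0.1674, 0.136) [-0.36 -0.01  1.5  -0.    1.65  0.02]
-22.1 (0.5355, -0.1674, 0.27) [-0.36 -0.    1.26 -0.    1.89  0.02]
157.9 (0.5355, -0.1674, 0.2) None
157.9 (0.5355, -0.1674, 0.136) None
157.9 (0.5355, -0.1674, 0.27) None
-18.3 (0.564, 0.2009, 0.27) [ 0.29  0.1   1.15 -0.    1.89  0.6 ]
-18.3 (0.564, 0.2009, 0.21) [ 0.29  0.08  1.27 -0.    1.78  0.6 ]
161.7 (0.564, 0.2009, 0.27) [ 0.29  0.1   1.15 -0.    1.89 -2.54]
161.7 (0.564, 0.2009, 0.21) [ 0.29  0.08  1.27 -0.    1.78 -2.54]
```

```bash
python3 - <<'E'
from bench import *
from h import *
move_to((.5355,-.1674,.22),quat(-22.1))
s=state();print(s["time"],s["ee_pos"],s["ft_force"])
g=get_image("wrist");cv2.imwrite("pics/w1.png",g["frame"]);np.savez("pics/w1.npz",**g)
W=cloud(g).reshape(-1,3)
Q=W[(W[:,2]>.138)&(W[:,2]<.17)&(W[:,0]>.46)&(W[:,0]<.61)&(W[:,1]>-.25)&(W[:,1]<-.09)]
print(len(Q),cv2.minAreaRect(Q[:,:2].astype(np.float32)*1000),Q[:,2].max())
E
```

```text
2.9583 [ 0.53575218 -0.16664255  0.22002119] [-0.20907644  0.20728082  0.21565443]
1222 ((536.3695068359375, -166.19161987304688), (30.265974044799805, 60.17201614379883), 67.63352966308594) 0.1529301044667217
```

View pics/w1.png

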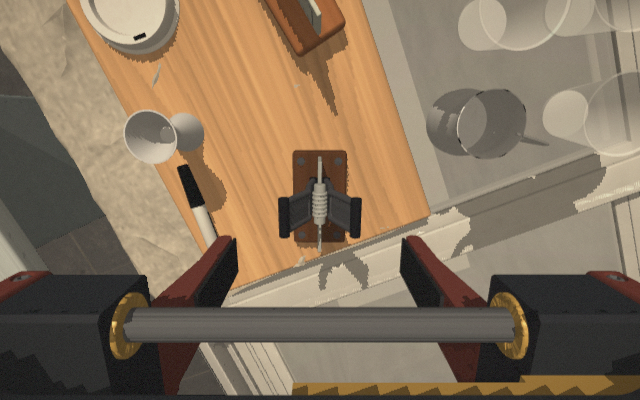

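The wrist view shows the clip at (320,205), with thumb bars at (284,217) and (355,217), centred between the fingers. Its depth gives (536.4, -166.2) mm at 67.6°, which agrees with the other cameras. Next I'll descend and pinch.

```bash
python3 - <<'E'
from bench import *
from h import *
move_l((.5358,-.1668,.136),speed=.08,orientation=quat(-22.2))
s=state();print(s["time"],s["ee_pos"],s["ft_force"])
close()
s=state();print(s["time"],s["ee_pos"],s["ft_force"],s["finger_gap"])
for n in("wrist","side"):
    g=get_image(n);cv2.imwrite(f"pics/{n}2.png",g["frame"] if n=="wrist" else cv2.resize(g["frame"][180:330,270:470],None,fx=4,fy=4));np.savez(f"pics/{n}2.npz",**g)
E
```

```text
4.2083 [ 0.53614307 -0.16693199  0.13680411] [0.16113334 0.6169495  0.40784779]
5.0667 [ 0.53577507 -0.16679449  0.1359365 ] [-0.50213248  0.61964854  0.4724817 ] 0.036103535259202395
```

View pics/wrist2.png

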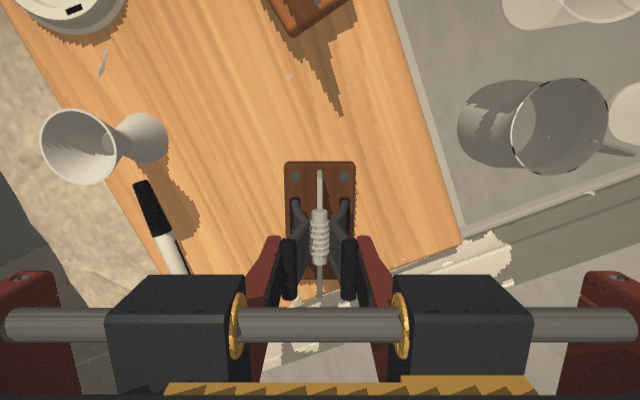

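View pics/side2.png

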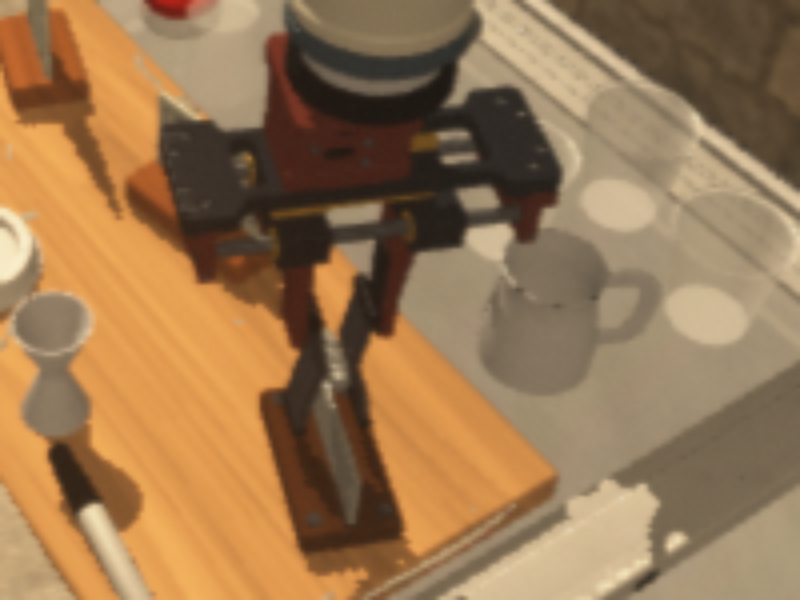

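The gap of 36 mm means the clip is fully open. In the wrist view the lips are spread clear of the blade, at (295,205) and (345,205). Now I'll lift straight up and measure how the clip sits in the gripper.

```bash
python3 - <<'E'
from bench import *
from h import *
move_l((.5358,-.1668,.28),speed=.12)
s=state();print(s["time"],s["ee_pos"],s["ft_force"],s["finger_gap"])
for n in("wrist","side"):
    g=get_image(n);np.savez(f"pics/{n}3.npz",**g)
    f=g["frame"]
    if n=="side":
        u,v=proj(g,(.5358,-.1668,.24)).astype(int);print(u,v);f=cv2.resize(f[v-60:v+60,u-80:u+80],None,fx=5,fy=5,interpolation=cv2.INTER_NEAREST)
    cv2.imwrite(f"pics/{n}3.png",f)
    W=cloud(g);P=W.reshape(-1,3)
    Q=P[(np.hypot(P[:,0]-.5358,P[:,1]+.1668)<.04)&(P[:,2]>.19)&(P[:,2]<.32)]
    a=np.radians(-22.2);L=np.stack([(Q[:,0]-.5358)*np.cos(a)+(Q[:,1]+.1668)*np.sin(a),-(Q[:,0]-.5358)*np.sin(a)+(Q[:,1]+.1668)*np.cos(a),Q[:,2]-.28],1)*1000
    print(n,"jaw,hinge,z rel TCP")
    for z in range(-70,40,6):
        q=L[(L[:,2]>=z)&(L[:,2]<z+6)]
        if len(q)>3: print(z,len(q),q.min(0).round(1),q.max(0).round(1))
E
```

```text
6.5167 [ 0.53559928 -0.16672203  0.2789253 ] [ 0.04512693 -0.49124548 -1.56395271] 0.03649064557166659
wrist jaw,hinge,z rel TCP
-70 60 [-19.9 -10.5 -69.9] [ 20.1  14.6 -64. ]
-64 60 [-18.7  -3.9 -64. ] [ 19.2  14.6 -58. ]
-58 60 [-18.3  -3.4 -57.9] [ 17.9  14.7 -52.1]
-52 92 [-17.1  -0.3 -52. ] [ 16.8  14.7 -46. ]
-46 85 [-16.1   4.  -45.9] [ 15.7  14.5 -40. ]
-40 122 [-14.4  -8.1 -40. ] [ 14.1  18.  -34. ]
-34 1033 [-12.8 -16.5 -34. ] [ 12.5  18.2 -28. ]
-28 207 [-10.9 -11.5 -28. ] [ 10.7  16.3 -22. ]
-22 255 [-12.3 -10.9 -22. ] [ 11.5  14.7 -16. ]
-16 284 [-13.  -11.3 -16. ] [ 12.6  14.8 -10. ]
-10 400 [-27.5 -11.2  -9.9] [26.6 14.7 -4. ]
-4 379 [-27.3 -11.7  -4. ] [26.5 14.7  2. ]
2 245 [-27.5 -11.2   2. ] [26.6 15.9  8. ]
8 2137 [-27.4 -15.    8. ] [26.6 16.2 14. ]
14 380 [-27.4 -12.   14. ] [26.6 15.7 20. ]
20 424 [-28.4  -9.8  20. ] [27.4 12.5 26. ]
26 478 [-29.3  -7.8  26. ] [28.2 12.5 32. ]
32 538 [-29.5  -3.8  32. ] [28.7 12.6 38. ]
38 192 [-29.1  -0.3  38. ] [28.2 12.4 40. ]
359 220
side jaw,hinge,z rel TCP
-70 32 [-20.7 -15.4 -69.9] [ 18.   10.4 -64.2]
-64 32 [-19.4 -15.8 -63.7] [ 17.3  10.9 -58.1]
-58 33 [-18.1 -14.5 -57.5] [ 16.8  11.9 -52. ]
-52 28 [-16.8 -16.4 -52. ] [ 13.9  11.3 -46.2]
-46 38 [-15.4 -16.  -45.9] [ 13.3  12.1 -40. ]
-40 46 [-13.6 -17.5 -39.5] [ 10.5  11.6 -34.1]
-34 90 [-12.6 -18.2 -33.9] [ 10.5  15.3 -28. ]
-28 35 [-11.  -15.3 -28. ] [  9.7  12.  -22.2]
-22 35 [-13.6 -15.2 -22. ] [ 10.6  11.6 -16. ]
-16 31 [-14.3 -14.9 -15.8] [ 11.1  10.2 -10.1]
-10 66 [-27.5 -15.3 -10. ] [26.  11.1 -4. ]
-4 69 [-28. -15.  -4.] [26.2 10.6  2. ]
2 52 [-27.8 -16.    2.1] [25.3 14.4  7.8]
8 120 [-27.8 -16.    8.1] [26.3 14.5 13.7]
14 42 [-28.7 -13.4  14.1] [24.9  6.5 19.9]
20 44 [-29.3 -13.4  20.1] [26.3  9.  26. ]
26 49 [-30.1 -12.6  26. ] [27.6  8.4 31.8]
32 57 [-30.9 -13.3  32.3] [28.3  9.8 38. ]
38 20 [-31.  -12.8  38. ] [28.1  9.6 39.9]
```

View pics/wrist3.png

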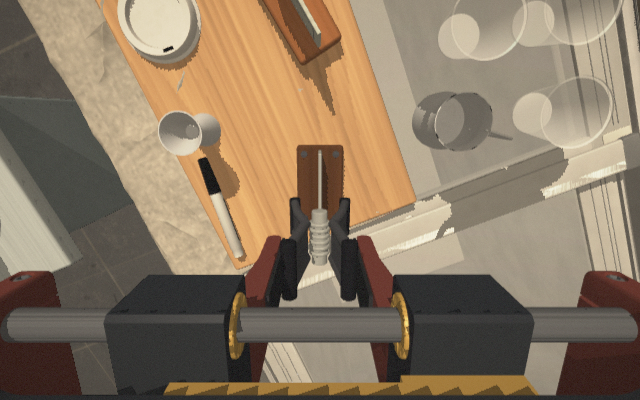

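View pics/side3.png

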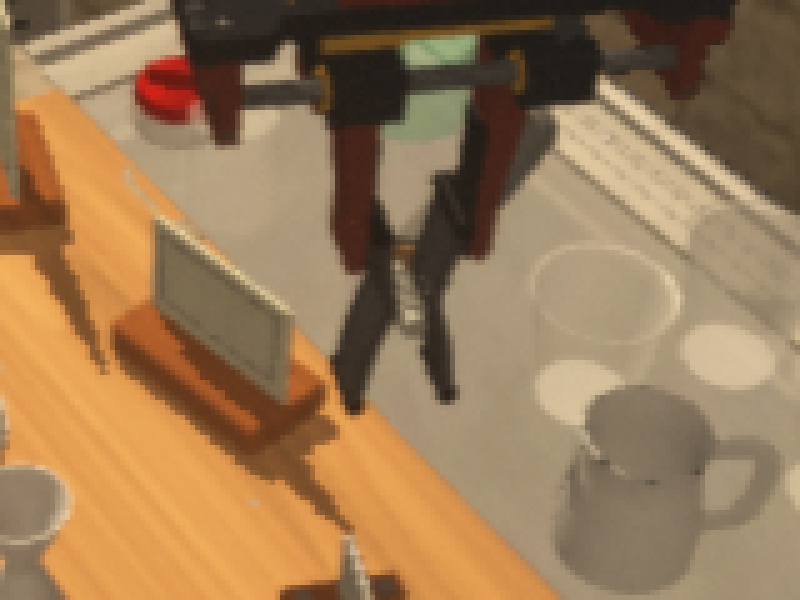

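The clip hangs symmetrically: jaw centre within about 0.5 mm and hinge centre about 0. Bars sit about 10.5 mm above the TCP and lip centres about 74.5 mm below it. I'll move over the tall card and re-measure it.

```bash
python3 - <<'E'
from bench import *
from h import *
move_to((.564,.2009,.285),quat(-18.3))
s=state();print(s["time"],s["ee_pos"],s["ft_force"],s["finger_gap"])
for n in("wrist","side","top"):
    g=get_image(n);np.savez(f"pics/{n}4.npz",**g)
    f=g["frame"]
    if n=="side":
        u,v=proj(g,(.564,.2009,.17)).astype(int);f=cv2.resize(f[v-60:v+60,u-80:u+80],None,fx=5,fy=5,interpolation=cv2.INTER_NEAREST)
    cv2.imwrite(f"pics/{n}4.png",f)
    P=cloud(g).reshape(-1,3)
    def rep(nm,lo,hi,r):
        Q=P[(np.hypot(P[:,0]-.564,P[:,1]-.2009)<r)&(P[:,2]>lo)&(P[:,2]<hi)]
        if len(Q)<4:return
        a=np.radians(-18.3);d=Q[:,:2]-[.564,.2009]
        L=np.stack([d[:,0]*np.cos(a)+d[:,1]*np.sin(a),-d[:,0]*np.sin(a)+d[:,1]*np.cos(a),Q[:,2]-.285],1)*1000
        m=cv2.minAreaRect(Q[:,:2].astype(np.float32)*1000)
        print(n,nm,len(Q),L.min(0).round(1),L.max(0).round(1),np.round(m[0],1),np.round(m[1],1),round(m[2],1))
    rep("card",.1,.17,.05);rep("cardtop",.15,.17,.05);rep("lips",.2,.215,.04);rep("coil",.245,.262,.02);rep("bars",.285,.303,.028);rep("foot",.039,.048,.07)
E
```

```text
8.0 [0.56428148 0.19985405 0.28503246] [0.10254255 0.41797929 0.11666012] 0.03641696334544283
wrist card 293 [  -1.8   -8.8 -178.5] [   1.9   39.2 -123.1] [568.9 215.3] [48.   3.7] 71.8
wrist cardtop 270 [  -1.7   -8.8 -128.9] [   1.9   39.2 -123.1] [568.9 215.3] [47.9  3.6] 71.5
wrist lips 269 [-20.8 -14.2 -76.3] [ 23.   13.8 -70. ] [565.  200.4] [28.1 43.9] 71.7
wrist coil 1297 [-13.5 -17.6 -39.8] [ 15.1  17.2 -23. ] [562.  202.6] [34.3 27.6] 51.3
wrist bars 2660 [-25.7 -15.6   0. ] [25.9 15.4 18. ] [564.1 200.7] [30.9 51.6] 72.0
wrist foot 2614 [ -27.   -39.  -245.9] [  27.    44.1 -238.1] [564.8 203.3] [83.1 54. ] 71.6
side card 128 [  -2.7  -38.8 -184.5] [   1.7   37.6 -124.7] [563.3 200.5] [76.4  4.3] 71.5
side cardtop 40 [  -2.3  -36.6 -134.7] [   1.7   35.  -124.7] [563.4 200.3] [71.6  3.9] 71.5
side lips 31 [-20.5 -17.3 -78.4] [ 22.4   8.6 -70.2] [563.6 196.4] [24.8 43.3] 70.1
side coil 84 [-12.1 -19.6 -39.6] [ 14.   16.3 -23.4] [561.9 198.8] [34.9 24.9] 85.9
side bars 111 [-26.5 -18.7   0. ] [24.8 15.  17.7] [562.5 199.8] [33.8 51. ] 73.4
side foot 316 [ -27.3  -42.6 -245.9] [  25.8   44.7 -237.4] [563.6 202.1] [87.3 53.1] 71.6
top card 57 [  -2.   -37.  -183.1] [   2.4   11.5 -123.3] [560.2 188.7] [48.5  4.2] 71.4
top cardtop 35 [  -1.8  -36.1 -133. ] [   2.4    5.1 -123.3] [559.3 186.2] [41.2  4.1] 71.1
top lips 15 [-18.3 -16.7 -77.3] [ 23.4   0.9 -71.2] [564.5 185.3] [44.5 15.9] 3.1
top coil 40 [ -9.1 -19.2 -39.4] [ 15.2  -5.4 -24.1] [562.7 186.6] [22.4 11. ] 16.7
top bars 13 [ 11.6 -17.5   0.1] [ 23.7 -12.6  14.5] [575.9 181. ] [ 4.7 12.2] 69.1
top foot 435 [ -26.5  -42.  -245.9] [  27.3   30.7 -237. ] [562.6 195.4] [72.9 53.6] 71.4
```

View pics/wrist4.png

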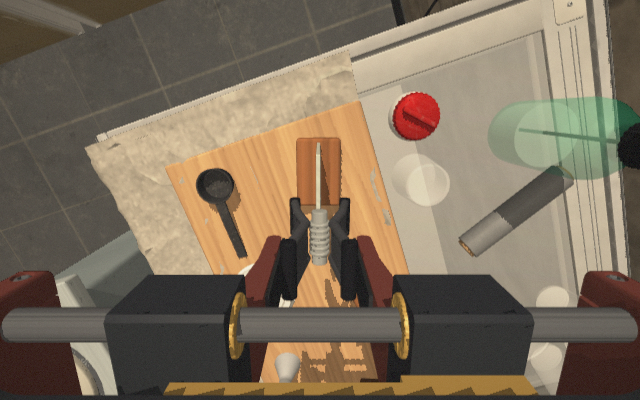

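View pics/side4.png

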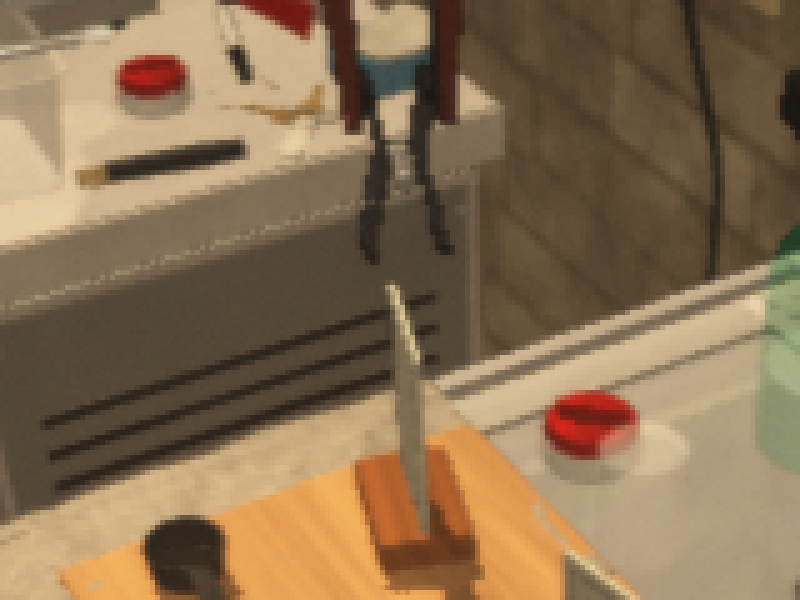

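The lip centre sits about +1 mm along the jaw from the card, with the card top at 0.16, so I'll correct by that and descend.

```bash
python3 - <<'E'
from bench import *
from h import *
p=np.array((.5632,.2016,.285));move_l(p,speed=.05)
p[2]=.2105;move_l(p,speed=.07)
hold(.4)
s=state();print(s["time"],s["ee_pos"],s["ft_force"],s["finger_gap"])
for n in("wrist","side","top"):
    g=get_image(n);np.savez(f"pics/{n}5.npz",**g)
    f=g["frame"]
    if n!="wrist":
        u,v=proj(g,(.564,.2009,.15)).astype(int);f=cv2.resize(f[v-45:v+45,u-60:u+60],None,fx=6,fy=6,interpolation=cv2.INTER_NEAREST)
    else: f=cv2.resize(f[110:310,220:420],None,fx=3,fy=3)
    cv2.imwrite(f"pics/{n}5.png",f)
    P=cloud(g).reshape(-1,3)
    def rep(nm,lo,hi,r,jl=0,jh=99):
        a=np.radians(-18.3);d=P[:,:2]-p[:2]
        L=np.stack([d[:,0]*np.cos(a)+d[:,1]*np.sin(a),-d[:,0]*np.sin(a)+d[:,1]*np.cos(a),P[:,2]],1)*1000
        L=L[(np.hypot(L[:,0],L[:,1])<r*1e3)&(P[:,2]>lo)&(P[:,2]<hi)&(abs(L[:,0])>jl)&(abs(L[:,0])<jh)]
        if len(L)<3:return
        print(n,nm,len(L),L.min(0).round(1),L.max(0).round(1))
    rep("card",.1,.17,.06,0,6);rep("lips",.125,.145,.04,8,40);rep("coil",.165,.187,.02,0,5);rep("foot",.039,.048,.07)
E
```

```text
10.0167 [0.5632456  0.20159309 0.21061208] [-0.89807947  0.62479704 -1.64176529] 0.03633166056714781
wrist card 376 [ -1.1 -34.7 102.6] [  2.9  38.9 161.3]
wrist lips 319 [-21.3 -12.8 133.7] [ 22.5  14.9 144.9]
wrist coil 890 [ -4.7 -16.7 171.7] [  5.   18.  185.2]
wrist foot 3046 [-26.1 -32.5  39.1] [27.9 43.7 46.8]
side card 112 [ -1.7 -38.1 101. ] [  2.3  41.1 160.6]
side lips 42 [-21.2 -15.6 131.5] [ 21.7  13.4 145. ]
side coil 36 [ -4.8 -19.9 172.9] [  4.9  15.  182.4]
side foot 319 [-26.1 -44.6  39. ] [26.7 43.8 47.5]
top card 35 [ -1.  -37.3 100.4] [  3.1  -7.8 161.5]
top lips 11 [ 15.4 -15.3 132.5] [ 22.9   0.2 140.9]
top coil 14 [ -4.  -18.5 175.4] [  4.4 -11.2 182.7]
top foot 314 [-25.6 -42.2  39.1] [28.4 21.6 47.7]
```

View pics/wrist5.png

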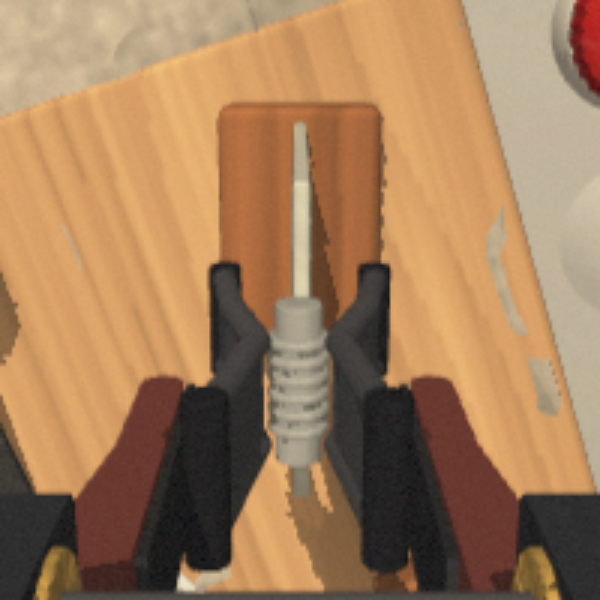

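View pics/side5.png

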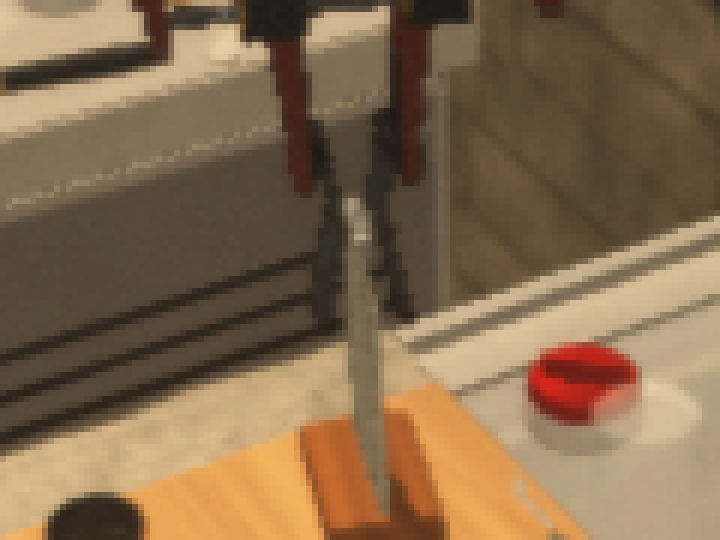

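The wrist crop shows a lip on each side of the card, at (225,320) and (375,320), with the card edge centred at (300,240). The side crop shows the lips at (325,300) and (400,300) straddling the board. All clearances look good, so I'll hand the job in.

```bash
python3 - <<'E'
from bench import *
job_done()
s=state();print(s["time"],s["ee_pos"],s["finger_gap"],s["ft_force"])
E
```

```text
the job is handed in; nothing more can be done
the job is handed in; nothing more can be done
```

The clip is off its rail and held wide open astride the middle of the tall card's top edge. I handed it in at about 10.2 s of robot time, still gripping it; no verdict was reported.

**Lips:** the finger gap was 36.3 mm, so the clip is fully open. The lip centres are about 23 mm below the card's top edge, one on each side. The clearance to the card is roughly 11–12 mm per side.

**Clearance and centring:** the hinge coil is about 12–13 mm above the card's edge. Along the edge the clip is centred to about 1–2 mm. The tool force stayed under 2 N, so there was no sign of contact with card or foot.

**Other objects:** the tall card measured within 1 mm of where it started. I did not re-measure the low card or the other bystanders afterwards, but nothing was moved near them.

**Disagreement:** the cameras differed by 1–2 mm along the edge, which is within their calibration. No check failed, though I could not read the robot's state after handing in.

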